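# Lock the push-and-turn cap on the pickling-salt jar

### The job

Close the white pickling-salt jar in the wooden block: put its black child-proof cap on the neck, press it down gently against its spring and turn it clockwise (seen from above) until its lugs catch, then let go so that it stays locked down. Where the lugs stand is not known, so feel for the gaps instead of forcing the cap, turn no harder than it needs, and leave the other things on the bench where they are.

Things in the scene. Friction and masses are not known exactly. Their poses are not given: they have to be found in the camera images.
- cap_mid (a point): Centre (half-way up) of the loose black ribbed plastic cap, 62 mm across, 23 mm high, lying right way up on the bench, about 55 g. An open-bottomed shell, bore 55 mm; round, may be gripped by its sides at any yaw. Four lugs inside, 90 degrees apart and 22 degrees wide, 1 to 5 mm above its lower edge, stand in to 23 mm radius; their middles lie on its own x and y axes.
- cap: The same cap; origin at the centre of its lower edge, z up. In it hangs a sprung sealing disc, 41 mm across, that meets the jar's rim: at rest 9 mm above the lower edge, 9.5 mm of travel, about 1.1 N per mm, 11 N when fully in.
- jar_mouth (a point): Centre of the white jar's rim, 135 mm above the bench. The mouth is stopped flush by an inner plug. Neck 43 mm across, its top 3 mm tapered to 39.6 mm. A 53 mm ledge goes round it 22 mm below the rim, the jar's shoulder (80 mm across) lies 33 to 40 mm below. The point is fixed to the wooden block: its yaw says nothing of where the jar's lugs are.
- jar_lugs (a point): On the neck's axis, 4 mm below the rim: top of the jar's four lugs, 52 mm across them, 90 degrees apart, each 48 degrees wide, gaps 42 degrees, at an unknown yaw. Clockwise from above, each lug's underside has a hook (10 degrees long, down to 10.5 mm below the rim), a notch (28 degrees, roof 8 mm below the rim), a stop (10 degrees, down to 19 mm).
- locked (a point): On the neck's axis, 1.5 mm below the rim: where cap_mid lies when locked, its lugs let up into the notches, having been turned clockwise 32 to 38 degrees (to the stops) from where they met the hooks. Heights of cap_mid over the rim otherwise: +6.5 mm lugs lying on the jar's lugs; +2.5 mm in the gaps, on the spring; under -4 mm (8 N) to pass the hooks; -7 mm disc fully in.
- stand: The wooden block that holds the jar, 130 x 130 x 50 mm, fixed to the bench; origin under its centre. The jar is held fast in it by a tight rubber collar and does not turn. Keep the force between cap and jar below 60 N, in pressing and in turning against the stops.
- rouge_bar: Bar of polishing compound, 105 x 42 x 30 mm, long along its x; origin under its centre. Leave alone.
- felt_wheel: Felt polishing wheel lying flat, 100 mm across, 22 mm high; origin under its centre. Leave alone.
- ring_clamp: Small wooden ring clamp lying flat, 134 x 24 x 26 mm, long along its x; origin under its centre. Leave alone.
- brass_brush: Brass brush with wooden handle lying on the bench, about 210 mm long along its x. Leave alone.
- ring_dish: Small white dish, 96 mm across, 24 mm high; origin under its centre. Leave alone.
- oil_bottle: Small amber bottle with its cap on, 54 mm across, 115 mm high; origin under its centre. Leave alone.
- pliers: Pliers lying flat, about 155 mm long along their x, 11 mm high. Leave alone.
There are look-alikes about, which are no part of the job. Of the things like the cap, leave any that is pink or red; of the rest the larger one is meant.

How it is judged:
By the outcome, as a careful person would: the job done as asked, in the order asked, and still so for the second after the job is handed in, with the robot touching nothing.
It also fails if it takes over 67 s, if anything falls off the work surface, if the arm or the gripper's body presses on something with over 40 N, if the wrist force passes 120 N, or if a joint passes its speed limit or range.

### The arm

A 6-joint arm with a two-finger parallel gripper is mounted at the origin on the work surface. World frame = base frame: x ahead of the robot, y to its left, z up, the work surface at z = 0. Lengths are in mm, angles in rad, forces in N, time in s.
With the tool pointing down it reaches from about 350 to 975 mm from the base axis. Payload 7.1 kg.
Tool frame: the origin (TCP) lies at the very end of the fingers, on their centre line; the grasp point (between the pads) lies 19 mm behind it (ctrl.grasp_offset is the distance from the TCP to the grasp point, in mm); z points along the fingers, y is the line along which they close (so a half turn about z gives the same grasp; the last joint's range is limited). The gripper opens to 88 mm and grips with 3 to 60 N. Pads are 20 mm wide; open, the fingers measure 115 mm over their backs; the gripper's body (75 mm by 178 mm) begins 61 mm behind the grasp point.
Start: joints at [-1.138, 0.423, 1.63, -0, 1.089, -0.019], TCP at [272.88, -562.264, 222.675] pointing down, gripper open.
Joint ranges: [-3, 3], [-0.9, 2.11], [0.09, 2.58], [-1.31, 4.45], [0.11, 2.69], [-2.54, 2.54]. Speed limits (rad/s): [2.39, 2.39, 3.01, 3.14, 3.14, 3.14].

### API

Orientations are given as a rotation vector (axis times angle).
In Python, from workcell import ctrl, viewer, ticket, models gives the robot as it stands.
- The arm moves only by the tool play_rows, never from a script. Its arguments are lists of equal length, an entry for each row: "dp": the shift along the world's x, y, z in mm, a list of three; "yaw": the turn about the world's z in degrees. In form: {"dp": [[tx, ty, tz], ...], "yaw": [yaw, ...]}. A call has 1 to 8 rows; each row shifts and turns the commanded pose from where the row before left it; what a row does not reach is not made up. A row lasts 1/12 s, in which the tool goes at most 41.7 mm and 7.16 degrees, less where a joint would pass 70% of its speed; a pose out of reach is approached as far as the arm can. A call is refused whole if a number of a shift passes 41.7 or a number of a turn 7.16, either way. A call with a gripper value outside its range is refused whole. "gripper" is the closure, from 0 (fully open) to 1 (shut), set as the call begins (left out, the last holds). The fingers move at their own pace and stop on an object; the grip force is fixed at half the most. Time passes only in rows, so rows that do not move let the fingers close. It gives the time, the measured TCP pose, the force, the opening and the grip force at its end, in the units of the state.
- ctrl.get_obs(): the state, without advancing time (a new reading comes with each control period).
- viewer.get_image(name): name is "side" or "top"; returns a dict with "pixels" (420x560x3 uint8, red, green, blue), "range_z" (420x560 float32, mm along the optical axis (not along the pixel's ray), 0 where there is no reading), "fx", "fy", "cx", "cy" (pixels), "T" (4x4, takes a point from camera to world coordinates). Camera axes: x right, y up, looking along -z (the intrinsics and any distortion apply to the point x, -y, -z); pixel columns grow to the right and rows downward; lengths in mm; the calibration is good to about 2 mm. A picture is of the moment at which its call begins.
- ticket.close_job(): hands the job in; it is judged then, once.
Trained networks look in a picture, given as the dict that the camera call returned (one of the last four; its "shot" number tells which), for a name from the list of things; names that differ only in an ending like _2 or _b are one class to them, and where a whole thing is asked for, a point or a joint stands for the part that bears it (a point fixed in the world has none). Each returns a list of dicts, best first, with "conf" (0 to 1); they miss things now and then, are a little off and sometimes report something else, mostly with a low value. They report only what shows in the picture. A call takes as long as a camera call. They do not tell look-alikes from the thing itself.
- models.look_for(picture, name): "bbox" ([centre column, centre row, width, height] in pixels, round what is visible of it).
- models.landmark_of(picture, name): "location" ([column, row] in pixels: a listed point, or the origin of a listed thing).
The state is a dict: "t": time; "qpos": joint angles; "qvel": joint speeds; "joint_torque": joint torques, N m; "ee_pos": TCP position; "orientation": TCP orientation; "ft_force": force on the tool from outside, world axes, zero at the start; "moment": the same for the moment, N m; "width": finger opening in mm; "grasp_force": force on a finger pad.
Only numpy, scipy, OpenCV 4.12 (cv2) and the standard library are available. Lean on these libraries where they do the work, as an engineer would, in place of code of your own. Each camera call takes 0.05 s, during which the arm holds its last target. There are 200 camera calls.

## Working session

There is one attempt and no reset: what is moved stays moved. The work goes in short steps, Python scripts to look and compute and a tool call to move; the robot and the scene stay as the last step left them, time stands still between calls to the robot, and variables do not carry over. Pictures are saved under pics/ and viewed, at most 10 in all, crops included, and the job is handed in when it is done.

Besides the shell and the picture viewer there is one more tool, called after ">>>" by a JSON object that holds its "name" and its "arguments", one argument or row to a line. play_rows: Moves the arm, as the interface text tells. Its arguments: {"type":"object","properties":{"dp":{"type":"array"},"yaw":{"type":"array"},"gripper":{"type":"number"}},"required":["dp","yaw"]}

```bash
mkdir -p pics; cat > h.py <<'E'
import numpy as np, cv2
from workcell import ctrl, viewer, ticket, models
def snap(n,f=None):
    p=viewer.get_image(n)
    if f: cv2.imwrite('pics/'+f,p['pixels'][:,:,::-1].copy())
    return p
def px(p,u,v,d=None,z=None):
    """pixel to world by depth d or by plane height z"""
    T=np.array(p['T']); r=np.array([(u-p['cx'])/p['fx'],-(v-p['cy'])/p['fy'],-1.])
    w=T[:3,:3]@r; o=T[:3,3]
    if z is not None: s=(z-o[2])/w[2]
    else:
        s=d if d else float(np.median(p['range_z'][int(v)-1:int(v)+2,int(u)-1:int(u)+2]))
    return o+s*w
E
python3 - <<'E'
from h import *
print({k:v for k,v in viewer.get_image.__dict__.items()})
for n in('top','side'):
    p=snap(n,n+'1.png'); print(n,[k for k in p],np.round(p['T'],2).tolist(),p['fx'],p['cx'],p['cy'])
    for o in('cap_mid','jar_mouth','stand','oil_bottle'):
        for r in models.landmark_of(p,o)[:4]:
            u,v=r['location']
            try: print(o,round(r['conf'],2),np.round([u,v]),np.round(px(p,u,v)),np.round(px(p,u,v,z={'cap_mid':11.5,'jar_mouth':135}.get(o,0))))
            except Exception as e: print(o,r,e)
print(ctrl.get_obs())
E
```

```text
{}
top ['pixels', 'range_z', 'fx', 'fy', 'cx', 'cy', 'T', 'shot'] [[0.0, 0.99, -0.11, 399.55], [-1.0, 0.0, -0.02, -2.79], [-0.02, 0.11, 0.99, 1208.05], [0.0, 0.0, 0.0, 1.0]] 441.6357021018517 285.59072112492777 207.993346744432
cap_mid 0.97 [243. 211.] [524. 136.  24.] [525. 138.  12.]
cap_mid 0.9 [216. 242.] [438. 208.  23.] [439. 210.  12.]
cap_mid 0.8 [236. 177.] [618. 157.  15.] [618. 158.  12.]
cap_mid 0.65 [202. 209.] [530. 248.  18.] [530. 249.  12.]
jar_mouth 0.93 [356. 201.] [ 536. -152.  134.] [ 536. -152.  135.]
stand 0.86 [347. 208.] [ 520. -131.  129.] [ 535. -146.    0.]
oil_bottle 0.81 [433. 182.] [ 592. -359.   79.] [ 606. -384.    0.]
side ['pixels', 'range_z', 'fx', 'fy', 'cx', 'cy', 'T', 'shot'] [[0.95, 0.17, -0.25, 134.16], [-0.3, 0.48, -0.82, -1307.62], [-0.02, 0.86, 0.51, 916.09], [0.0, 0.0, 0.0, 1.0]] 506.3947861915187 274.8246382027846 207.2672207477453
cap_mid 0.79 [262. 210.] [519. 137.  22.] [523. 153.  12.]
cap_mid 0.71 [291. 224.] [ 528. -148.  135.] [591.  36.  12.]
cap_mid 0.63 [286. 205.] [612. 150.  16.] [614. 157.  12.]
cap_mid 0.42 [259. 198.] [538.
[... 325 characters left out ...]
.] [ 608. -380.    0.]
{'t': 0.5, 'qpos': array([-1.13799576e+00,  4.23103419e-01,  1.62994618e+00,  7.61469572e-06,
        1.08858821e+00, -1.89833686e-02]), 'qvel': array([ 0.00075039, -0.00045973,  0.00086316, -0.00045332, -0.00132503,
       -0.00084026]), 'joint_torque': array([-1.30748314e-03, -5.44149041e+01, -2.73813146e+01,  6.44375081e-02,
        1.77759840e-02, -2.53796020e-05]), 'ee_pos': array([ 272.87429738, -562.23996835,  222.65474498]), 'orientation': array([-3.06173641e+00, -7.03624982e-01,  4.20237032e-06]), 'ft_force': array([-0.36075976, -0.35717098,  0.02314502]), 'moment': array([ 0.02578789,  0.03947291, -0.0555517 ]), 'grasp_force': 0.0, 'width': 87.69825761188169}
```

View pics/top1.png

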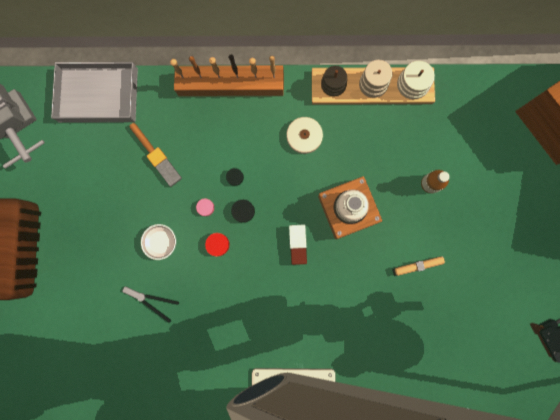

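View pics/side1.png

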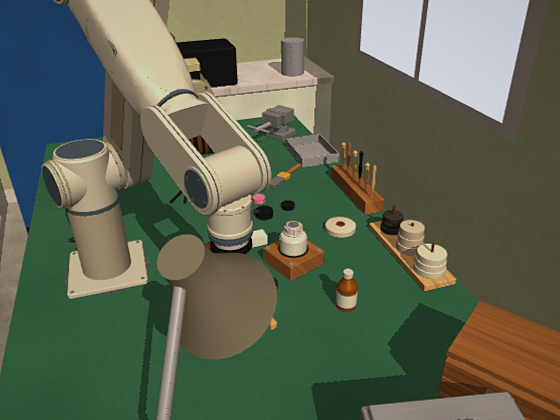

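The top view shows the larger black cap at (243,211), the smaller black one at (235,177), red at (217,245), pink at (205,208), and the jar rim at about (355,202). The side view agrees, with the jar at (291,223). Next I'll refine the centres from depth.

```bash
cat >> h.py <<'E'
def cloud(p):
    h,w=p['range_z'].shape; v,u=np.mgrid[:h,:w]; d=p['range_z']
    c=np.stack([(u-p['cx'])/p['fx']*d,-(v-p['cy'])/p['fy']*d,-d],-1)
    T=np.array(p['T']); return c@T[:3,:3].T+T[:3,3]
def near(p,x,y,r,z0,z1):
    C=cloud(p); m=(np.hypot(C[...,0]-x,C[...,1]-y)<r)&(C[...,2]>z0)&(C[...,2]<z1)&(p['range_z']>0)
    q=C[m]; (cx,cy),rr=cv2.minEnclosingCircle(q[:,:2].astype(np.float32))
    return len(q),np.round(q.mean(0),1),np.round([cx,cy,rr],1), p['pixels'][m].mean(0).round()
E
python3 - <<'E'
from h import *
for n in('top','side'):
    p=snap(n)
    for a in [(524,137,50,15,32),(618,158,45,10,30),(533,-150,35,128,142)]:
        print(n,*near(p,*a))
E
```

```text
top 419 [526.1 138.7  22.1] [526.3 139.1  31.5] [44. 51. 42.]
top 233 [620.6 163.4  16.8] [620.6 164.3  23.9] [42. 52. 42.]
top 294 [ 533.  -148.7  133.9] [ 533.6 -148.9   26.2] [181. 174. 155.]
side 145 [525.7 131.   21.7] [519.2 135.3  37.2] [22. 20. 20.]
side 87 [618.2 157.6  16.3] [618.  159.9  27.6] [22. 20. 20.]
side 141 [ 530.3 -156.7  133.5] [ 532.3 -153.1   27.5] [154. 140. 123.]
```

>>> {"name": "play_rows", "arguments": {
  "dp": [
    [13,36,0],
    [13,36,0],
    [13,36,0],
    [13,36,0],
    [13,36,0],
    [13,36,0],
    [13,36,0],
    [13,36,0]
  ],
  "yaw": [7,7,7,7,7,7,7,7],
  "gripper": 0
}}

```text
t: 1.27
ee_pos: [377.2, -272.6, 222.9]
orientation: [2.367, 2.065, 0.0]
ft_force: [-0.1, -0.1, 0.6]
width: 87.7
grasp_force: 0.0
```

>>> {"name": "play_rows", "arguments": {
  "dp": [
    [13,36,0],
    [13,36,0],
    [13,36,0],
    [13,36,0],
    [13,36,0],
    [13,36,0],
    [13,36,-10],
    [13,36,-20]
  ],
  "yaw": [7,7,7,7,7,7,7,7]
}}

```text
t: 1.93
ee_pos: [482.6, 14.6, 195.2]
orientation: [1.118, 2.931, 0.003]
ft_force: [0.7, -0.6, 0.8]
width: 88.0
grasp_force: 0.0
```

>>> {"name": "play_rows", "arguments": {
  "dp": [
    [13,36,-30],
    [13,36,-30],
    [13,36,-30],
    [6,16,-10],
    [0,0,0],
    [0,0,0]
  ],
  "yaw": [7,0,0,0,0,0]
}}

```text
t: 2.43
ee_pos: [519.4, 121.5, 105.7]
orientation: [-0.944, -2.995, 0.001]
ft_force: [0.0, 0.3, 0.0]
width: 87.8
grasp_force: 0.0
```

>>> {"name": "play_rows", "arguments": {
  "dp": [
    [6.6,16.5,-10],
    [0,0,-25],
    [0,0,-25],
    [0,0,-20],
    [0,0,-12],
    [0,0,-7],
    [0,0,-3],
    [0,0,0]
  ],
  "yaw": [0,0,0,0,0,0,0,0]
}}

```text
t: 3.1
ee_pos: [526.8, 137.0, 4.7]
orientation: [0.949, 2.995, 0.0]
ft_force: [1.5, -0.7, -0.5]
width: 88.0
grasp_force: 0.0
```

>>> {"name": "play_rows", "arguments": {
  "dp": [
    [0,0,0],
    [0,0,0],
    [0,0,0],
    [0,0,0],
    [0,0,0],
    [0,0,0],
    [0,0,0],
    [0,0,0]
  ],
  "yaw": [0,0,0,0,0,0,0,0],
  "gripper": 1
}}

```text
t: 3.77
ee_pos: [526.8, 137.6, 4.8]
orientation: [0.947, 2.995, 0.001]
ft_force: [-0.0, -0.5, 6.0]
width: 61.5
grasp_force: 30.0
```

>>> {"name": "play_rows", "arguments": {
  "dp": [
    [0,0,0],
    [0,0,0],
    [0,0,0],
    [0,0,0],
    [0,0,0],
    [0,0,0]
  ],
  "yaw": [0,0,0,0,0,0],
  "gripper": 0
}}

```text
t: 4.27
ee_pos: [526.3, 137.5, 4.2]
orientation: [-0.948, -2.995, 0.0]
ft_force: [-0.4, 0.3, -0.1]
width: 87.7
grasp_force: 0.0
```

>>> {"name": "play_rows", "arguments": {
  "dp": [
    [0,0,0],
    [0,0,0],
    [0,0,0],
    [0,0,0],
    [0,0,0],
    [0,0,0],
    [0,0,0],
    [0,0,0]
  ],
  "yaw": [7,7,7,7,7,7,7,7]
}}

```text
t: 4.93
ee_pos: [526.4, 137.5, 4.2]
orientation: [0.579, -3.088, 0.0]
ft_force: [0.5, 0.6, -0.6]
width: 87.9
grasp_force: 0.0
```

>>> {"name": "play_rows", "arguments": {
  "dp": [
    [0,0,0],
    [0,0,0],
    [0,0,0]
  ],
  "yaw": [7,2,0]
}}

```text
t: 5.18
ee_pos: [526.4, 137.5, 4.2]
orientation: [0.812, -3.035, 0.0]
ft_force: [0.5, -0.8, -0.0]
width: 87.6
grasp_force: 0.0
```

```bash
python3 - <<'E'
from h import *
p=snap('top','top2.png'); o=ctrl.get_obs(); print(o['ee_pos'],o['ft_force'],o['width'],o['qpos'])
cv2.imwrite('pics/crop2.png',cv2.resize(p['pixels'][140:280,160:400,::-1].copy(),None,fx=3,fy=3))
print(near(p,526,138,34,15,30), near(p,533,-149,35,128,142))
C=cloud(p); m=(np.hypot(C[...,0]-533,C[...,1]+149)<35)&(abs(C[...,2]-135)<2.5)
q=C[m]; print(m.sum(),q.mean(0),cv2.minEnclosingCircle(q[:,:2].astype(np.float32)))
E
```

```text
[526.40746629 137.50699509   4.21568674] [-0.80976195  0.17474225  0.79292393] 87.70215486581382 [ 2.33630579e-01  6.49574144e-01  1.90651542e+00  1.24653627e-05
  5.85576254e-01 -1.85762529e+00]
(0, array([nan, nan, nan]), array([0., 0., 0.]), array([nan, nan, nan])) (292, array([ 532.8, -148.1,  133.6]), array([ 533.5, -148.9,   26.3]), array([162., 155., 138.]))
187 [ 532.79902429 -147.85853413  134.73920791] ((531.7564697265625, -148.02406311035156), 25.0165958404541)h.py:22: RuntimeWarning: Mean of empty slice.
  return len(q),np.round(q.mean(0),1),np.round([cx,cy,rr],1), p['pixels'][m].mean(0).round()
  ret = um.true_divide(
```

View pics/crop2.png

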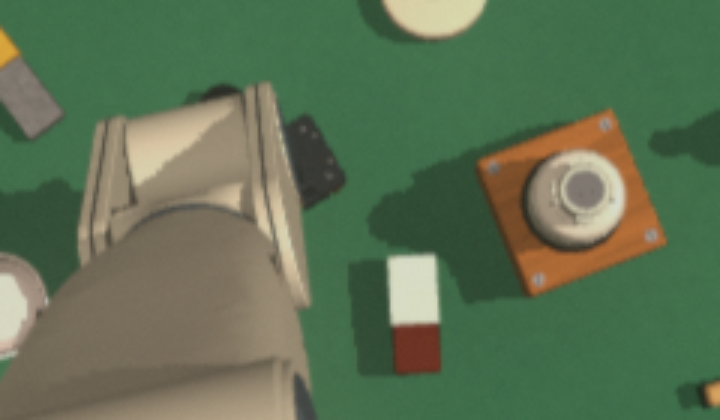

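>>> {"name": "play_rows", "arguments": {
  "dp": [
    [0,0,0],
    [0,0,0],
    [0,0,0],
    [0,0,0],
    [0,0,0],
    [0,0,0],
    [0,0,0]
  ],
  "yaw": [0,0,0,0,0,0,0],
  "gripper": 1
}}

```text
t: 5.82
ee_pos: [526.4, 137.5, 4.3]
orientation: [0.81, -3.035, -0.0]
ft_force: [-0.1, 0.1, -0.5]
width: 61.5
grasp_force: 30.0
```

>>> {"name": "play_rows", "arguments": {
  "dp": [
    [0,0,8],
    [0,0,20],
    [0,0,35],
    [0,0,40],
    [0,0,40],
    [0,0,32],
    [0,0,0],
    [0,0,0]
  ],
  "yaw": [0,0,0,0,0,0,0,0]
}}

```text
t: 6.48
ee_pos: [527.6, 137.8, 181.8]
orientation: [-0.809, 3.031, -0.0]
ft_force: [-0.3, 0.1, -0.9]
width: 61.4
grasp_force: 30.0
```

```bash
python3 - <<'E'
from h import *
s=snap('side','side3.png'); o=ctrl.get_obs(); print(o['ee_pos'],o['ft_force'],o['width'],o['grasp_force'],o['qpos'])
for n,p in(('side',s),('top',snap('top'))):
  for k in('cap_mid','jar_mouth'):
    for r in models.landmark_of(p,k)[:3]: print(n,k,round(r['conf'],2),np.round(r['location'],1),np.round(px(p,*r['location'],z=135 if k[0]=='j' else 186),1))
cv2.imwrite('pics/side3c.png',cv2.resize(s['pixels'][100:300,180:360,::-1].copy(),None,fx=3,fy=3))
E
```

```text
[526.37071906 137.48359984 179.88867131] [ 0.02371257 -0.31048587 -0.52299023] 61.54069989633118 29.99989486997947 [ 2.33617645e-01  3.60785926e-01  1.84411126e+00 -2.04005314e-05
  9.35413649e-01 -1.85874308e+00]
side cap_mid 0.61 [262.1 165. ] [529.5 150.2 186. ]
side cap_mid 0.6 [286.7 205.2] [ 523.3 -125.1  186. ]
side cap_mid 0.54 [232.5 206.3] [375.4 -80.5 186. ]
side jar_mouth 0.55 [290.3 224. ] [ 526.5 -147.   135. ]
top cap_mid 0.6 [233.2 200.4] [530.8 140.8 186. ]
top cap_mid 0.59 [302.3 243.7] [430.5 -20.8 186. ]
top cap_mid 0.26 [417.4 263.4] [ 386.6 -283.5  186. ]
top jar_mouth 0.56 [355.3 202.4] [ 533. -151.  135.]
```

View pics/side3c.png

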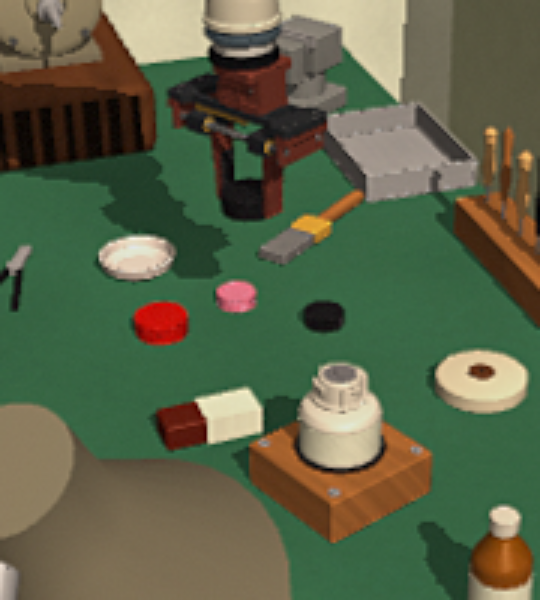

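>>> {"name": "play_rows", "arguments": {
  "dp": [
    [0.8,-20,0],
    [0.8,-37,0],
    [0.8,-40,0],
    [0.8,-40,0],
    [0.8,-40,0],
    [0.8,-40,0],
    [0.8,-40,0],
    [1,-29.5,0]
  ],
  "yaw": [-2,-2,-2,-2,-2,-2,-2,-2]
}}

```text
t: 7.45
ee_pos: [532.3, -151.8, 178.2]
orientation: [0.375, -3.117, -0.0]
ft_force: [-0.4, -0.1, -0.4]
width: 61.4
grasp_force: 30.0
```

>>> {"name": "play_rows", "arguments": {
  "dp": [
    [0,0,-10],
    [0,0,-15],
    [0,0,-8],
    [0,0,0],
    [0,0,0]
  ],
  "yaw": [0,0,0,0,0]
}}

```text
t: 7.87
ee_pos: [532.4, -148.2, 145.3]
orientation: [0.381, -3.116, -0.002]
ft_force: [0.1, -0.9, 0.4]
width: 61.5
grasp_force: 30.0
```

```bash
python3 - <<'E'
from h import *
s=snap('side'); o=ctrl.get_obs(); print(o['ee_pos'],o['ft_force'],o['moment'],o['width'],o['qpos'])
t=snap('top')
a=cv2.resize(s['pixels'][160:270,230:350,::-1].copy(),(480,440)); b=cv2.resize(t['pixels'][150:260,300:380,::-1].copy(),(320,440))
cv2.imwrite('pics/p4.png',np.hstack([a,b]))
E
```

```text
[ 532.98500036 -148.29330029  145.97237802] [-0.26197451  0.6343914  -0.77498918] [ 0.08721118 -0.13190019 -0.02455266] 61.4636815709077 [-2.92890569e-01  4.22606121e-01  1.84411063e+00  2.49235740e-05
  8.75862248e-01 -2.10712352e+00]
```

View pics/p4.png

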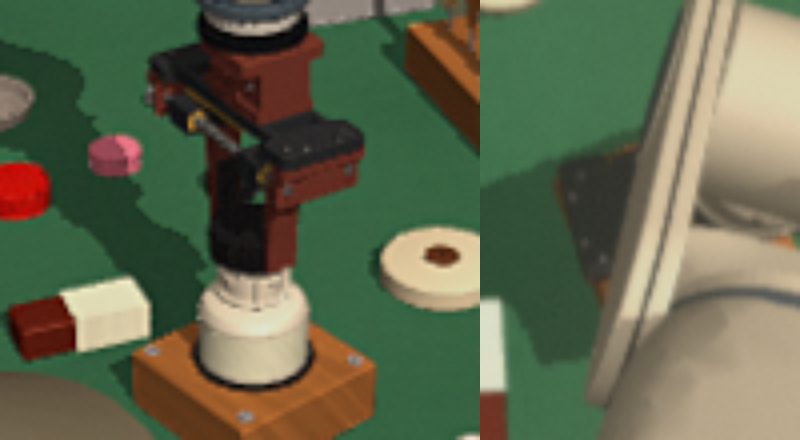

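The cap, at about (252,240) in the left crop, sits over the neck at about (255,275). I'll descend gently while watching the forces.

>>> {"name": "play_rows", "arguments": {
  "dp": [
    [0,0,-3],
    [0,0,-3],
    [0,0,-3],
    [0,0,-1],
    [0,0,0],
    [0,0,0]
  ],
  "yaw": [0,0,0,0,0,0]
}}

```text
t: 8.47
ee_pos: [533.0, -149.0, 136.2]
orientation: [0.38, -3.118, -0.0]
ft_force: [0.1, -0.8, 0.1]
width: 61.6
grasp_force: 30.0
```

```bash
cat > s.py <<'E'
from h import *
o=ctrl.get_obs(); print(o['t'],*[np.round(o[k],2) for k in('ee_pos','ft_force','moment','width','grasp_force','qpos')])
E
python3 s.py
```

```text
8.4667 [ 532.99 -148.98  136.24] [ 0.06 -0.8   0.11] [ 0.09 -0.12 -0.01] 61.63 30.0 [-0.29  0.44  1.85 -0.    0.86 -2.11]
```

>>> {"name": "play_rows", "arguments": {
  "dp": [
    [0,0,-1],
    [0,0,-1],
    [0,0,-1],
    [0,0,0],
    [0,0,0]
  ],
  "yaw": [0,0,0,0,0]
}}

```text
t: 8.88
ee_pos: [533.3, -149.1, 133.8]
orientation: [-0.38, 3.118, -0.0]
ft_force: [-2.0, -0.1, 5.5]
width: 61.3
grasp_force: 30.0
```

```bash
python3 s.py
```

```text
8.8833 [ 533.27 -149.11  133.84] [-1.96 -0.07  5.47] [ 0.14  0.09 -0.04] 61.26 30.0 [-0.29  0.44  1.85 -0.    0.85 -2.11]
```

Contact is at lug height with 5.5 N. I'll turn clockwise and feel for the gap.

>>> {"name": "play_rows", "arguments": {
  "dp": [
    [0,0,0],
    [0,0,0],
    [0,0,0],
    [0,0,0]
  ],
  "yaw": [-4,-4,-4,0]
}}

```text
t: 9.22
ee_pos: [533.0, -149.0, 133.2]
orientation: [-0.048, 3.141, 0.0]
ft_force: [0.1, -0.2, -0.9]
width: 61.2
grasp_force: 30.0
```

>>> {"name": "play_rows", "arguments": {
  "dp": [
    [0,0,0],
    [0,0,0],
    [0,0,0],
    [0,0,0]
  ],
  "yaw": [-4,-4,-4,0]
}}

```text
t: 9.55
ee_pos: [533.0, -148.8, 133.6]
orientation: [-0.278, -3.129, -0.001]
ft_force: [-1.8, 2.4, 6.4]
width: 61.4
grasp_force: 30.0
```

```bash
python3 s.py
```

```text
9.55 [ 533.   -148.79  133.59] [-1.83  2.43  6.42] [ 0.37  0.3  -0.04] 61.45 30.0 [-0.29  0.44  1.85  0.    0.85 -1.69]
```

The force vanished 12° in, so that was a gap, and it returned by 24°. I'll go back and lower into the gap.

>>> {"name": "play_rows", "arguments": {
  "dp": [
    [0,0,0],
    [0,0,0],
    [0,0,0],
    [0,0,0],
    [0,0,0]
  ],
  "yaw": [4,4,2,0,0]
}}

```text
t: 9.97
ee_pos: [533.0, -149.0, 133.2]
orientation: [-0.002, -3.142, -0.0]
ft_force: [0.5, 0.4, -0.7]
width: 61.7
grasp_force: 30.0
```

>>> {"name": "play_rows", "arguments": {
  "dp": [
    [0,0,-1],
    [0,0,-1],
    [0,0,0],
    [0,0,0]
  ],
  "yaw": [0,0,0,0]
}}

```text
t: 10.3
ee_pos: [532.9, -149.0, 131.1]
orientation: [-0.003, -3.141, -0.0]
ft_force: [0.1, -0.9, -0.5]
width: 61.1
grasp_force: 30.0
```

```bash
python3 s.py
```

```text
10.3 [ 532.94 -148.97  131.11] [ 0.08 -0.92 -0.46] [ 0.12 -0.22 -0.02] 61.14 30.0 [-0.29  0.44  1.85 -0.    0.84 -1.86]
```

In the gap with no force. Now pressing against the spring.

>>> {"name": "play_rows", "arguments": {
  "dp": [
    [0,0,-1.5],
    [0,0,-1.5],
    [0,0,-1.5],
    [0,0,-1.5],
    [0,0,-1.5],
    [0,0,-1],
    [0,0,0],
    [0,0,0]
  ],
  "yaw": [0,0,0,0,0,0,0,0]
}}

```text
t: 10.97
ee_pos: [533.2, -149.1, 123.3]
orientation: [0.003, 3.141, -0.0]
ft_force: [-1.8, 0.8, 7.3]
width: 61.2
grasp_force: 30.0
```

```bash
python3 s.py
```

```text
10.9667 [ 533.24 -149.07  123.27] [-1.77  0.81  7.3 ] [0.16 0.21 0.06] 61.17 30.0 [-0.29  0.46  1.86 -0.    0.83 -1.86]
```

>>> {"name": "play_rows", "arguments": {
  "dp": [
    [0,0,-0.8],
    [0,0,-0.7],
    [0,0,0],
    [0,0,0]
  ],
  "yaw": [0,0,0,0]
}}

```text
t: 11.3
ee_pos: [533.2, -149.1, 121.9]
orientation: [0.003, 3.141, -0.0]
ft_force: [-2.6, 1.5, 8.6]
width: 61.6
grasp_force: 30.0
```

>>> {"name": "play_rows", "arguments": {
  "dp": [
    [0,0,0],
    [0,0,0],
    [0,0,0],
    [0,0,0],
    [0,0,0]
  ],
  "yaw": [-3,-3,-3,-3,0]
}}

```text
t: 11.72
ee_pos: [534.1, -149.3, 122.2]
orientation: [0.336, 3.121, -0.001]
ft_force: [-0.9, 0.3, 9.3]
width: 61.5
grasp_force: 30.0
```

```bash
python3 s.py
```

```text
11.7167 [ 534.06 -149.3   122.25] [-0.95  0.33  9.31] [ 0.06 -0.02 -0.09] 61.54 30.0 [-0.29  0.46  1.86 -0.    0.82 -1.65]
```

>>> {"name": "play_rows", "arguments": {
  "dp": [
    [0,0,0],
    [0,0,0],
    [0,0,0],
    [0,0,0],
    [0,0,0]
  ],
  "yaw": [-3,-3,-3,-3,0]
}}

```text
t: 12.13
ee_pos: [534.3, -149.4, 122.3]
orientation: [0.66, 3.069, -0.0]
ft_force: [-0.2, -0.8, 8.6]
width: 61.6
grasp_force: 30.0
```

```bash
python3 s.py
```

```text
12.1333 [ 534.29 -149.4   122.34] [-0.17 -0.82  8.63] [ 0.02 -0.05 -0.05] 61.6 30.0 [-0.29  0.46  1.86 -0.    0.82 -1.44]
```

>>> {"name": "play_rows", "arguments": {
  "dp": [
    [0,0,0],
    [0,0,0],
    [0,0,0],
    [0,0,0],
    [0,0,0]
  ],
  "yaw": [-3,-3,-3,0,0]
}}

```text
t: 12.55
ee_pos: [534.3, -149.4, 122.3]
orientation: [0.895, 3.008, -0.0]
ft_force: [-0.8, -0.7, 8.7]
width: 61.7
grasp_force: 30.0
```

```bash
python3 s.py
```

```text
12.55 [ 534.3  -149.39  122.33] [-0.79 -0.72  8.74] [-0.06 -0.11 -0.07] 61.65 30.0 [-0.29  0.46  1.86 -0.    0.82 -1.29]
```

>>> {"name": "play_rows", "arguments": {
  "dp": [
    [0,0,0],
    [0,0,0],
    [0,0,0]
  ],
  "yaw": [-3,-3,0]
}}

```text
t: 12.8
ee_pos: [534.4, -149.4, 122.4]
orientation: [1.055, 2.956, 0.0]
ft_force: [0.6, 0.2, 8.2]
width: 61.3
grasp_force: 30.0
```

```bash
python3 s.py
```

```text
12.8 [ 534.36 -149.4   122.37] [0.64 0.2  8.2 ] [-0.07 -0.09 -0.02] 61.26 30.0 [-0.29  0.46  1.86 -0.    0.82 -1.18]
```

>>> {"name": "play_rows", "arguments": {
  "dp": [
    [0,0,0],
    [0,0,0],
    [0,0,0]
  ],
  "yaw": [-2,-2,0]
}}

```text
t: 13.05
ee_pos: [534.3, -149.4, 122.4]
orientation: [1.156, 2.918, 0.0]
ft_force: [0.7, -0.1, 8.5]
width: 61.8
grasp_force: 30.0
```

```bash
python3 s.py
```

```text
13.05 [ 534.28 -149.41  122.36] [ 0.67 -0.1   8.47] [ 0.02 -0.05 -0.01] 61.77 30.0 [-0.29  0.46  1.86 -0.    0.82 -1.11]
```

>>> {"name": "play_rows", "arguments": {
  "dp": [
    [0,0,0],
    [0,0,0],
    [0,0,0]
  ],
  "yaw": [-2,-2,0]
}}

```text
t: 13.3
ee_pos: [533.5, -149.5, 122.3]
orientation: [1.254, 2.879, -0.001]
ft_force: [-3.1, -0.4, 10.5]
width: 61.8
grasp_force: 30.0
```

```bash
python3 s.py
```

```text
13.3 [ 533.51 -149.47  122.26] [-3.14 -0.39 10.51] [-0.11  0.37  0.67] 61.76 30.0 [-0.29  0.46  1.86 -0.    0.83 -1.04]
```

Torque rose to 0.67 N·m, so the cap is at the stop. I'll relax the turn by 2° and let the cap rise.

>>> {"name": "play_rows", "arguments": {
  "dp": [
    [0,0,0],
    [0,0,1.5],
    [0,0,1.5],
    [0,0,1.5],
    [0,0,0.5],
    [0,0,0],
    [0,0,0]
  ],
  "yaw": [2,0,0,0,0,0,0]
}}

```text
t: 13.88
ee_pos: [533.5, -149.3, 126.3]
orientation: [1.205, 2.9, -0.0]
ft_force: [1.8, -2.7, 0.8]
width: 61.6
grasp_force: 30.0
```

```bash
python3 s.py
```

```text
13.8833 [ 533.53 -149.34  126.29] [ 1.85 -2.65  0.83] [-0.5  -0.5   0.06] 61.61 30.0 [-0.29  0.45  1.85 -0.    0.83 -1.08]
```

>>> {"name": "play_rows", "arguments": {
  "dp": [
    [0,0,0.5],
    [0,0,0.5],
    [0,0,0],
    [0,0,0]
  ],
  "yaw": [0,0,0,0]
}}

```text
t: 14.22
ee_pos: [533.5, -149.3, 126.4]
orientation: [1.205, 2.901, -0.0]
ft_force: [5.1, -3.6, -9.2]
width: 61.6
grasp_force: 30.0
```

```bash
python3 s.py
```

```text
14.2167 [ 533.47 -149.3   126.4 ] [ 5.12 -3.63 -9.22] [-0.71 -1.09  0.08] 61.6 30.0 [-0.29  0.45  1.85 -0.    0.83 -1.08]
```

The cap holds at 126.4 mm against a 9 N pull, so its lugs are in the notches. I'll ease off, release and retreat.

>>> {"name": "play_rows", "arguments": {
  "dp": [
    [0,0,-0.7],
    [0,0,0],
    [0,0,0]
  ],
  "yaw": [0,0,0]
}}

```text
t: 14.47
ee_pos: [533.4, -149.3, 126.3]
orientation: [1.205, 2.901, -0.0]
ft_force: [3.5, -4.1, -4.3]
width: 61.6
grasp_force: 30.0
```

>>> {"name": "play_rows", "arguments": {
  "dp": [
    [0,0,0],
    [0,0,0],
    [0,0,0],
    [0,0,0],
    [0,0,0],
    [0,0,0],
    [0,0,0]
  ],
  "yaw": [0,0,0,0,0,0,0],
  "gripper": 0
}}

```text
t: 15.05
ee_pos: [532.9, -148.9, 126.6]
orientation: [-1.205, -2.901, -0.0]
ft_force: [0.3, 0.7, -1.0]
width: 87.5
grasp_force: 0.0
```

>>> {"name": "play_rows", "arguments": {
  "dp": [
    [0,0,5],
    [0,0,15],
    [0,0,25],
    [0,0,35],
    [-20,0,30],
    [-40,0,0],
    [-40,0,0],
    [-10,0,0]
  ],
  "yaw": [0,0,0,0,0,0,0,0]
}}

```text
t: 15.72
ee_pos: [417.9, -148.1, 236.6]
orientation: [-1.204, -2.898, 0.001]
ft_force: [0.1, -0.0, -0.4]
width: 87.8
grasp_force: 0.0
```

>>> {"name": "play_rows", "arguments": {
  "dp": [
    [0,0,0],
    [0,0,0],
    [0,0,0]
  ],
  "yaw": [0,0,0]
}}

```text
t: 15.97
ee_pos: [424.6, -149.4, 237.1]
orientation: [1.205, 2.9, 0.0]
ft_force: [0.6, 0.4, -0.1]
width: 87.5
grasp_force: 0.0
```

```bash
python3 s.py; python3 - <<'E'
from h import *
s=snap('side');t=snap('top')
print(near(t,533,-149,40,120,160)); print(near(s,533,-149,40,140,160))
a=cv2.resize(s['pixels'][160:270,230:350,::-1].copy(),(400,366)); b=cv2.resize(t['pixels'][150:260,260:380,::-1].copy(),(400,366))
cv2.imwrite('pics/p5.png',np.hstack([a,b]))
E
```

```text
15.9667 [ 424.6  -149.38  237.06] [ 0.56  0.39 -0.06] [ 0.03 -0.18 -0.01] 87.46 0.0 [-0.36  0.14  1.99  0.    1.01 -1.15]
(302, array([ 543.6, -146.6,  143.9]), array([ 535.6, -148.1,   30.9]), array([57., 54., 45.]))
(222, array([ 530.8, -154.3,  144.5]), array([ 532.4, -153.6,   33.4]), array([26., 24., 23.]))
```

View pics/p5.png

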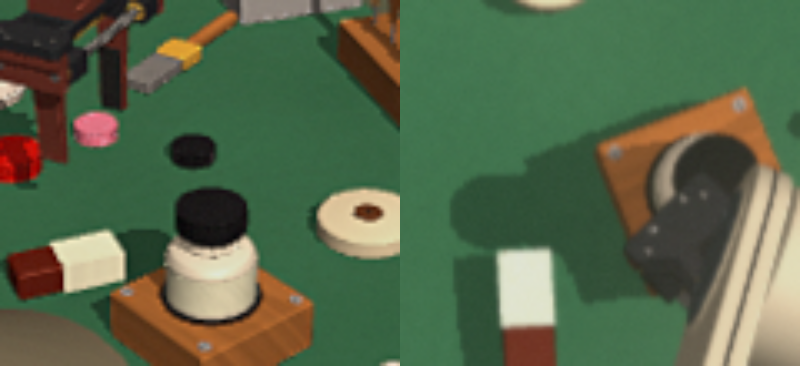

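The cap sits level on the jar at (210,215) in the left crop. Its top reads about 144.5 mm, against 145 mm expected when locked.

```bash
python3 -c "
from h import *
print(ticket.close_job())"
```

```text
the job is handed in; nothing more can be done
None
```

The black cap is locked on the jar (it held against a 9 N upward pull), the arm is clear of it, and the job was handed in after about 16 s; no verdict was shown.

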